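# Move the clip-on aerosol lid to the loaded centrifuge bucket

## Robot

A 6-joint arm with a two-finger parallel gripper is mounted at the origin on the work surface. World frame = base frame: x ahead of the robot, y to its left, z up, the work surface at z = 0. Lengths are in mm, angles in degrees, forces in N, time in s.
With the tool pointing down it reaches from about 325 to 900 mm from the base axis. Payload 3.5 kg.
Tool frame: the origin (TCP) lies at the centre of the arm's flange, where the gripper is bolted on; the fingertips stand 173 mm ahead of it and the grasp point (between the pads) lies 155 mm ahead of it (ctrl.grip_depth is the distance from the TCP to the grasp point, in mm); z points along the fingers, y is the line along which they close (so a half turn about z gives the same grasp; the last joint's range is limited). The gripper opens to 85 mm and grips with 20 to 120 N. Pads are 22 mm wide; open, the fingers measure 114 mm over their backs; the gripper's body (76 mm by 85 mm) begins 54 mm behind the grasp point. The pads swing forward as they close: fully open they stand 13 mm farther back than shut.
Start: joints at [-78.346, 15.837, -1.513, 72.651, 0, 84.076], TCP at [188.744, -595.817, 404.713] pointing down, gripper open.
Joint ranges: [-178.77, 178.77], [-48.84, 107.48], [-61.69, 71.31], [-111.58, 123.2], [-90, 87.43], [-180, 180]. Speed limits (degrees/s): [147.25, 147.25, 180, 180, 180, 180].

## Interface

Orientations are given as a 3x3 rotation matrix whose columns are the frame's x, y, z axes.
In Python, from rig import get_state, get_image, ctrl gives the robot as it stands.
- The arm moves only by the shell command python3 -m creep 'ROWS' [FORCE]. ROWS is JSON, a list of rows, each a list of 3 entries, a list of its own where there are three numbers: the shift along the tool's x, y, z as a fraction of full scale, then the turn, a rotation vector about the tool's x, y, z as a fraction of full scale, then the opening, from 0 (shut) to 1 (fully open). A call has 1 to 20 rows; each row shifts and turns the commanded pose from where the row before left it, along the tool's axes as they then stand; what a row does not reach is not made up. Full scale, the value 1, is 50 mm for a shift and 8 degrees for a turn. A row lasts 1/10 s, in which the tool goes at most 50 mm and 8.59 degrees, less where a joint would pass 70% of its speed; a pose out of reach is approached as far as the arm can. A call with a number of a shift or a turn outside -1 to 1 is refused whole. A call with a gripper value outside its range is refused whole. The fingers move at their own pace and stop on an object; FORCE is the grip in N (left out, the last holds). Time passes only in rows, so rows that do not move let the fingers close. It gives the time, the measured TCP pose, the force, the opening and the grip force at its end, in the units of the state.
- get_state(): the state, without advancing time (a new reading comes with each control period).
- get_image(name): name is "scene" or "top" or "wrist"; returns a dict with "color" (480x640x3 uint8, blue, green, red), "fx", "fy", "cx", "cy" (pixels), "world_to_cam" (4x4, takes a point from world to camera coordinates). Camera axes: x right, y down, z forward; pixel columns grow to the right and rows downward; lengths in mm; the calibration is good to about 2 mm. The wrist camera is an equidistant fisheye: a pixel r from the principal point sees the ray r / f radians off the axis. A picture is of the moment at which its call begins. There is no depth.
- ctrl.hand_in(): hands the job in; it is judged then, once.
The state is a dict: "clock": time; "joint_positions": joint angles; "joint_velocities": joint speeds; "joint_torque": joint torques, N m; "eef_pos": TCP position; "ee_rot": TCP orientation; "contact_force": force on the tool from outside, world axes, zero at the start; "ft_torque": the same for the moment, N m; "width": finger opening in mm; "gripper_force": force on a finger pad.
Only numpy, scipy, OpenCV 4.12 (cv2) and the standard library are available. Lean on these libraries where they do the work, as an engineer would, in place of code of your own. Each camera call takes 0.05 s, during which the arm holds its last target. There are 200 camera calls.

## Task

Three rectangular centrifuge buckets stand in a foam-lined stand: one holds the sample tubes, and the only lid is snapped onto an empty one. Pinch the lid's two spring tabs together to unlatch it, lift it off without pulling that bucket up out of the stand, and fit it squarely onto the bucket with the tubes. Then press the lid down, firmly (about 20 N) but never with more than 27 N, until both tabs snap out and it is latched; leave all the other things where they are.

Things in the scene. Friction and masses are not known exactly. Their poses are not given: they have to be found in the camera images.
- lid: Grey plastic clip-on lid, 0.14 kg. Origin: centre of its deck's underside; z up, x along its 100 mm length, y along its 80 mm width (the line along which the tabs are pinched). Deck 7 mm thick. It fits either way round. Latched, its origin is 93 mm above the bucket's origin, axes parallel; unlatched on a bucket, the seal holds it 2 to 3 mm higher. A grasp by the pinched tabs carries it.
- lid_tabs (a point): Point midway between the lid's two upright tabs, 25 mm above the lid's origin. Each tab is 26 mm wide (x), 3 mm thick, reaches 38 mm above the lid's origin. Outer faces at y = +28 and -28 mm: 56 mm over both free, 44 mm fully pinched; each slides straight in by up to 6 mm against a 1.5 to 4.5 N spring. Gap between them 50 mm free, 38 mm pinched.
- lid_hooks (a point): Point midway between the hooks, on the level of their catching faces, 25 mm under the lid's origin. One hook per tab, pointing outwards, sloped below, lowest point 42 mm under the lid's origin. It catches under a ledge inside the bucket (3.5 mm overlap) and is clear of it once its tab is in by about 4 mm; the clearance at full pinch is 2.5 mm.
- lid_top (a point): Centre of the raised thumb pad on the deck, between the tabs: 84 x 34 mm (x, y), 10 mm above the lid's origin; the place to press. Under the deck a collar, 17 mm deep with a tapered foot, fits the bucket's mouth with 1.5 mm to spare all round, and a springy seal ring meets the rim: pressing the lid home until both hooks snap takes 15 to 20 N.
- tab_left (a joint): Inward travel of the lid's tab on its +y side, m: 0 = sprung out (latched if the lid is home), 0.006 = fully pinched.
- tab_right (a joint): Inward travel of the lid's tab on its -y side, m: 0 = sprung out, 0.006 = fully pinched.
- loaded_bucket: Aluminium bucket 96 x 76 x 90 mm (x, y, z; walls 4 mm, 108 mm over the trunnion guides on its ends) holding a tube insert and five grey-stoppered tubes, tops 12 mm below the rim. Origin: centre of its underside; z up. Stands loose with 2 mm play in a well of the stand, on a foam pad that sinks when the lid is pressed home, by 1 to 20 mm: the three pads are worn to very different softness.
- spare_bucket: Same bucket, empty, 0.5 kg, also loose in its well, with the lid latched on it at the start.
- open_bucket: Same bucket, empty and open. Not part of the job.
- stand: White plastic stand 124 x 292 x 60 mm, fixed to the bench, with three wells in a row along its y axis, 92 mm apart, one bucket in each (any order). Origin: centre of its underside. The buckets' feet start 34 mm above the bench, on foam.
- tube_rack: White rack 75 x 200 x 60 mm with capped tubes to 108 mm height, standing loose; origin centre of underside. Bystander.
- wash_bottle: White wash bottle, 74 mm across, 215 mm tall; origin centre of underside. Bystander.
- slide_box: Grey slide box 50 x 140 x 30 mm; origin centre of underside. Bystander.
- jar: White specimen jar, 64 mm across, 83 mm tall; origin centre of underside. Bystander.
There are look-alikes about, which are no part of the job. Leave any orange or purple look-alike of the lid alone.

How it is judged:
By the outcome, as a careful person would: the job done as asked, in the order asked, and still so for the second after the job is handed in, with the robot touching nothing.
It also fails if it takes over 48 s, if anything falls off the work surface, if the arm or the gripper's body presses on something with over 40 N, if the wrist force passes 120 N, or if a joint passes its speed limit or range.

## Working session

There is one attempt and no reset: what is moved stays moved. The work goes in short steps, Python scripts to look and compute and a shell command to move; the robot and the scene stay as the last step left them, time stands still between calls to the robot, and variables do not carry over. Pictures are saved under pics/ and viewed, at most 10 in all, crops included, and the job is handed in when it is done.

```bash
mkdir -p pics; ls
cat > h.py <<'E'
import numpy as np, cv2
from rig import get_state, get_image, ctrl
def snap(n,f):
    im=get_image(n); cv2.imwrite('pics/%s.png'%f,im['color'])
    np.savez('pics/%s.npz'%f,**{k:np.array(v) for k,v in im.items()}); return im
def ray(im,u,v,fish=False):
    x=(u-im['cx'])/im['fx'];y=(v-im['cy'])/im['fy']
    if fish:
        r=np.hypot(x,y); d=np.array([x/r*np.sin(r),y/r*np.sin(r),np.cos(r)]) if r>0 else np.array([0,0,1.])
    else: d=np.array([x,y,1.])
    M=np.array(im['world_to_cam']);R=M[:3,:3];t=M[:3,3]
    return -R.T@t, R.T@d
def at(im,u,v,z,fish=False):
    o,d=ray(im,u,v,fish); return (o+d*(z-o[2])/d[2]).round(1)
def proj(im,p):
    M=np.array(im['world_to_cam']);c=M[:3,:3]@np.array(p)+M[:3,3]
    return c[:2]/c[2]*[im['fx'],im['fy']]+[im['cx'],im['cy']]
def load(f): return dict(np.load('pics/%s.npz'%f))
E
python3 - <<'E'
from h import *
snap('top','top0');snap('scene','scene0');print(get_state())
E
```

```text
pics
{'clock': 0.1, 'joint_positions': array([-7.83455743e+01,  1.58753715e+01, -1.58856143e+00,  7.26522784e+01,
       -6.56796248e-05,  8.40779537e+01]), 'joint_velocities': array([-0.04267838,  0.08545839,  0.11315285,  0.04743844, -0.08389003,
       -0.08189532]), 'joint_torque': array([ 4.81067927e-04, -4.46709251e+01,  2.96128696e+01,  8.44536728e-03,
       -5.81774134e-05, -2.10859317e-07]), 'eef_pos': array([ 188.67933387, -595.46858772,  403.66693516]), 'ee_rot': array([[ 9.53314796e-01,  3.01978032e-01, -4.10850043e-04],
       [ 3.01978239e-01, -9.53312749e-01,  1.98622275e-03],
       [ 2.08127051e-04, -2.01756330e-03, -9.99997943e-01]]), 'contact_force': array([-0.08531787, -0.08754833, -0.26415374]), 'ft_torque': array([ 0.01690863, -0.00669991, -0.00165088]), 'gripper_force': 0.0, 'width': 85.12450800327068}
```

View pics/top0.png

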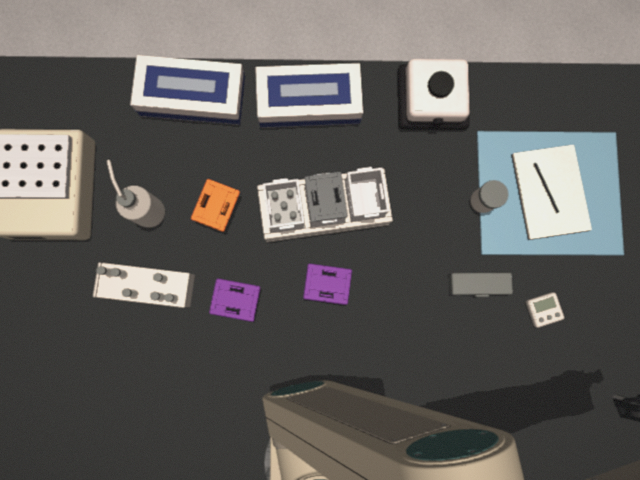

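View pics/scene0.png

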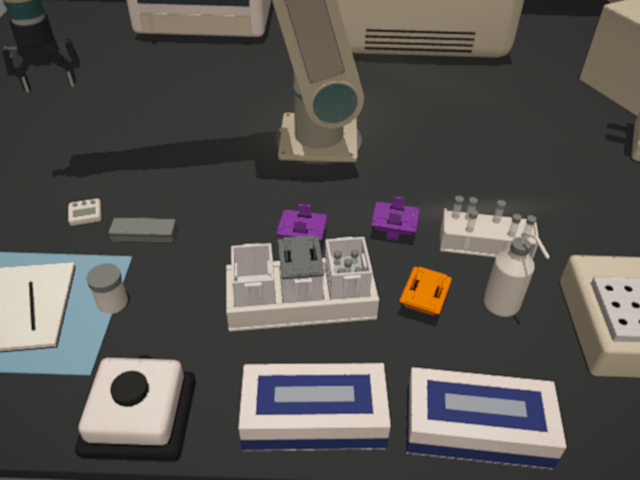

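Candidates for the lid are grey (326,197) on the middle bucket, orange (215,205), and purple (235,300) and (328,284) in the top view. The grey one fits the description. The loaded bucket is at (282,207) with five tubes, and the open one is at (367,190). I'll check the choice in one close crop.

Run:
```python
from h import *
im=load('top0');c=im['color'][155:250,245:405]
cv2.imwrite('pics/c1.png',cv2.resize(c,None,fx=5,fy=5,interpolation=cv2.INTER_CUBIC))
M=im['world_to_cam'];print(-M[:3,:3].T@M[:3,3],im['fx'])
```

```text
[ 349.01961027   22.64525745 1249.99881673] 534.6039140033885
```

View pics/c1.png

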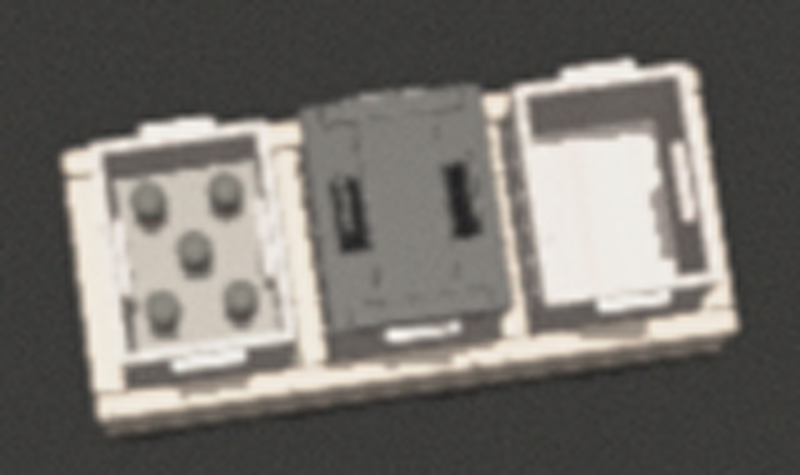

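The crop confirms the grey lid on the middle bucket: deck corners at crop pixels (300,108), (480,85), (512,305), (328,330). The loaded bucket's rim corners are at (92,145), (270,122), (298,345), (125,368).

Run:
```python
from h import *
im=load('top0')
for n,z,P in [('lid',134,[(300,108),(480,85),(512,305),(328,330)]),('load',124,[(92,145),(270,122),(298,345),(125,368)]),('open',124,[(512,88),(692,64),(720,280),(540,308)])]:
    Q=np.array([at(im,245+u/5,155+v/5,z) for u,v in P]);c=Q.mean(0)
    ax=(Q[0]-Q[3]+Q[1]-Q[2])/2; ay=(Q[0]-Q[1]+Q[3]-Q[2])/2
    print(n,c,np.linalg.norm(ax),np.linalg.norm(ay),np.degrees(np.arctan2(ax[1],ax[0])),np.degrees(np.arctan2(-ay[0],ay[1])))
s=get_state();R=s['ee_rot'];print(np.degrees(np.arctan2(R[1,0],R[0,0])))
```

```text
lid [579.85 -18.2  134.  ] 96.34074942619031 78.14985604593268 7.574993263211559 7.943471810590419
load [564.85  70.7  124.  ] 97.6797317768635 75.51953389686672 8.121807033595282 7.915512423026608
open [ 592.075 -109.4    124.   ] 96.0932489824337 78.69728394296718 6.633203291166566 8.66036534258012
17.576459970458718
```

```bash
python3 -m creep '[[[0.35,-0.27,0],[0,0,0],1],[[0.68,-0.54,0],[0,0,0],1],[[0.68,-0.54,0],[0,0,0],1],[[0.68,-0.54,0],[0,0,0],1],[[0.68,-0.54,0],[0,0,0],1],[[0.68,-0.54,0],[0,0,0],1],[[0.68,-0.54,0],[0,0,0],1],[[0.68,-0.54,0],[0,0,0],1],[[0.68,-0.54,0],[0,0,0],1],[[0.68,-0.54,0],[0,0,0],1],[[0.68,-0.54,0],[0,0,0],1],[[0.68,-0.54,0],[0,0,0],1],[[0.68,-0.54,0],[0,0,0],1],[[0.68,-0.54,0],[0,0,0],1],[[0.68,-0.54,0],[0,0,0],1],[[0.68,-0.54,0],[0,0,0],1],[[0.35,-0.27,0],[0,0,0.6],1],[[0,0,0],[0,0,0.6],1],[[0,0,0],[0,0,0],1],[[0,0,0],[0,0,0],1]]' 20
python3 - <<'E'
from h import *
im=snap('wrist','w1');M=im['world_to_cam'];print(-M[:3,:3].T@M[:3,3],M[:3,:3].round(3),im['fx'],im['cx'],im['cy'])
s=get_state();print(s['clock'],s['eef_pos'],s['ee_rot'].round(4),s['contact_force'])
E
```

```text
clock: 2.1
eef_pos: [577.6, -19.4, 404.2]
ee_rot: [[0.99, 0.14, -0.001], [0.14, -0.99, 0.0], [-0.001, -0.0, -1.0]]
contact_force: [-0.2, -0.5, -0.7]
width: 85.5
gripper_force: 0.0
[645.94416729 -10.6530814  372.68152205] [[ 0.141 -0.99   0.001]
 [-0.953 -0.136  0.272]
 [-0.269 -0.039 -0.962]] 371.64829954431775 325.4801859210575 236.86169598001632
2.15 [577.47914951 -19.68653423 404.3865394 ] [[ 9.902e-01  1.397e-01 -8.000e-04]
 [ 1.397e-01 -9.902e-01  1.000e-04]
 [-8.000e-04 -2.000e-04 -1.000e+00]] [-0.01077151 -0.33086956 -0.25817228]
```

View pics/w1.png

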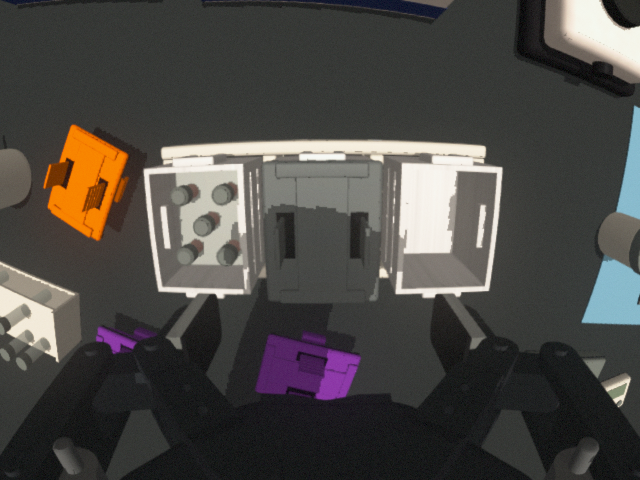

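The wrist view shows the lid at about (322,230), the loaded bucket at (203,228) and the open one at (445,228). I'll enlarge it for measuring.

Run:
```python
from h import *
im=load('w1');c=im['color'][140:310,135:395]
c=cv2.convertScaleAbs(c,alpha=1.3,beta=10)
cv2.imwrite('pics/c2.png',cv2.resize(c,None,fx=3,fy=3,interpolation=cv2.INTER_CUBIC))
```

```text
(no output)
```

View pics/c2.png

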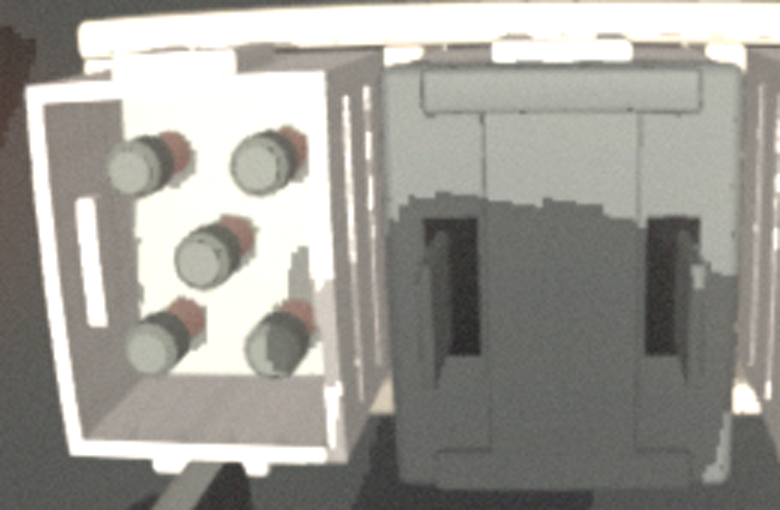

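Run:
```python
from h import *
im=load('w1')
for n,z,P in [('lid',134,[(385,68),(743,65),(728,487),(402,487)]),('load',124,[(27,88),(328,70),(346,462),(72,455)])]:
    Q=np.array([at(im,135+u/3,140+v/3,z,True) for u,v in P]);c=Q.mean(0)
    ax=(Q[0]-Q[3]+Q[1]-Q[2])/2; ay=(Q[0]-Q[1]+Q[3]-Q[2])/2
    print(n,Q.tolist(),c,np.linalg.norm(ax),np.linalg.norm(ay),np.degrees(np.arctan2(ax[1],ax[0])),np.degrees(np.arctan2(-ay[0],ay[1])))
# tab tops z=165 inner/outer: left tab top edge, right
for u,v in [(430,240),(437,385),(692,240),(690,380)]: print(at(im,135+u/3,140+v/3,165,True))
```

```text
lid [[622.9, 26.4, 134.0], [634.3, -49.7, 134.0], [536.4, -64.1, 134.0], [525.3, 12.8, 134.0]] [579.725 -18.65  134.   ] 98.74746832197775 77.32278124847812 8.150616416835822 8.36588612403259
load [[608.3, 116.6, 124.0], [619.9, 41.0, 124.0], [524.9, 28.3, 124.0], [513.6, 102.6, 124.0]] [566.675  72.125 124.   ] 95.78488920492623 75.81955552494355 8.011670378550997 8.685835818576622
[594.1   9.3 165. ]
[564.7   4.7 165. ]
[601.2 -40.6 165. ]
[572.9 -45.1 165. ]
```

```bash
python3 -c "
from rig import ctrl;print(ctrl.grip_depth)"; python3 -m creep '[[[0.05,-0.02,0.4],[0,0,0],1],[[0,0,0.4],[0,0,0],1],[[0,0,0.3],[0,0,0],1],[[0,0,0.3],[0,0,0],1],[[0,0,0.2],[0,0,0],1],[[0,0,0.2],[0,0,0],1],[[0,0,0],[0,0,0],1],[[0,0,0],[0,0,0],1]]' 25
python3 - <<'E'
from h import *
im=snap('wrist','w2');cv2.imwrite('pics/c3.png',cv2.convertScaleAbs(im['color'],alpha=1.5,beta=15))
E
```

```text
154.70000000000002
clock: 2.95
eef_pos: [580.3, -18.2, 315.0]
ee_rot: [[0.99, 0.139, 0.0], [0.139, -0.99, -0.0], [0.0, 0.0, -1.0]]
contact_force: [-0.1, -0.4, 0.3]
width: 85.2
gripper_force: 0.0
```

View pics/c3.png

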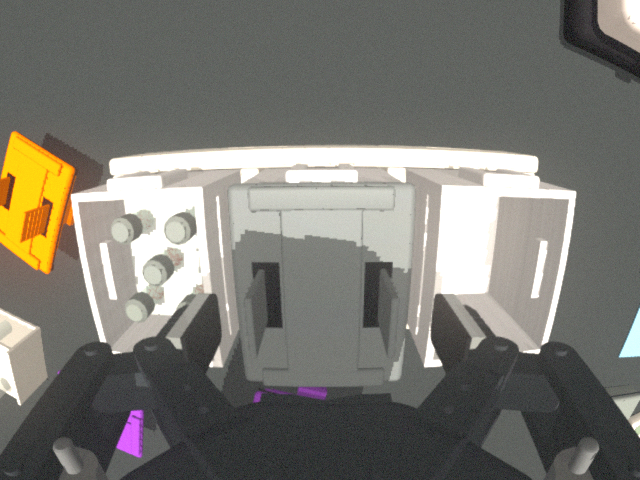

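The tabs at (257,312) and (387,312) are centred between the pads at (215,320) and (437,320). Next is the pinch.

```bash
python3 -m creep '[[[0,0,0.05],[0,0,0],0.7],[[0,0,0],[0,0,0],0.6],[[0,0,0],[0,0,0],0.5],[[0,0,0],[0,0,0],0.4],[[0,0,0],[0,0,0],0.4],[[0,0,0],[0,0,0],0.4],[[0,0,0],[0,0,0],0.4],[[0,0,0],[0,0,0],0.4]]' 25
```

```text
clock: 3.8
eef_pos: [580.6, -17.9, 313.7]
ee_rot: [[0.99, 0.139, 0.002], [0.139, -0.99, 0.0], [0.002, -0.0, -1.0]]
contact_force: [-0.9, 1.1, 5.2]
width: 42.4
gripper_force: 28.0
```

```bash
python3 -m creep '[[[0,0,-0.04],[0,0,0],0.4],[[0,0,-0.04],[0,0,0],0.4],[[0,0,-0.04],[0,0,0],0.4],[[0,0,-0.04],[0,0,0],0.4],[[0,0,-0.04],[0,0,0],0.4],[[0,0,0],[0,0,0],0.4]]'
```

```text
clock: 4.4
eef_pos: [580.2, -18.1, 322.3]
ee_rot: [[0.99, 0.139, -0.0], [0.139, -0.99, -0.0], [-0.0, 0.0, -1.0]]
contact_force: [-0.1, -0.2, -1.7]
width: 42.4
gripper_force: 26.6
```

```bash
python3 -m creep '[[[0,0,-0.1],[0,0,0],0.4],[[0,0,-0.2],[0,0,0],0.4],[[0,0,-0.3],[0,0,0],0.4],[[0,0,-0.3],[0,0,0],0.4],[[0,0,-0.3],[0,0,0],0.4],[[0,0,-0.2],[0,0,0],0.4],[[0,0,0],[0,0,0],0.4],[[0,0,0],[0,0,0],0.4]]'
python3 - <<'E'
from h import *
im=snap('wrist','w3');c=cv2.convertScaleAbs(im['color'],alpha=1.5,beta=15);cv2.imwrite('pics/c4.png',c)
E
```

```text
clock: 5.2
eef_pos: [580.1, -18.1, 392.3]
ee_rot: [[0.99, 0.139, 0.0], [0.139, -0.99, -0.0], [0.0, 0.0, -1.0]]
contact_force: [-0.7, -0.3, -1.0]
width: 42.1
gripper_force: 26.5
```

View pics/c4.png

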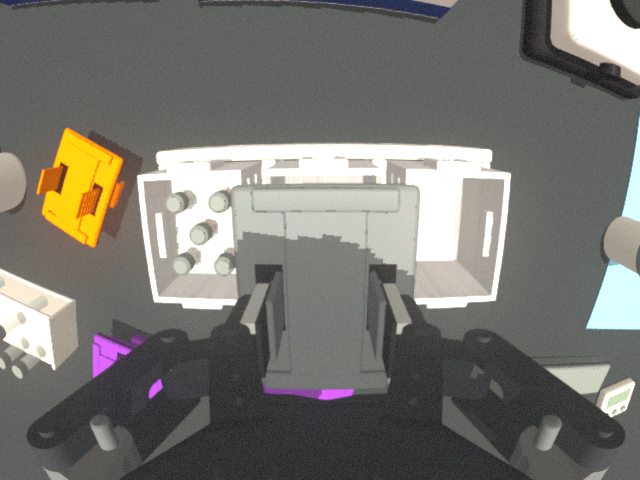

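Run:
```python
from h import *
im=load('w3');c=im['color'][150:400,125:435]
c=cv2.convertScaleAbs(c,alpha=1.6,beta=15)
cv2.imwrite('pics/c5.png',cv2.resize(c,None,fx=2.4,fy=2.4,interpolation=cv2.INTER_CUBIC))
```

```text
(no output)
```

View pics/c5.png

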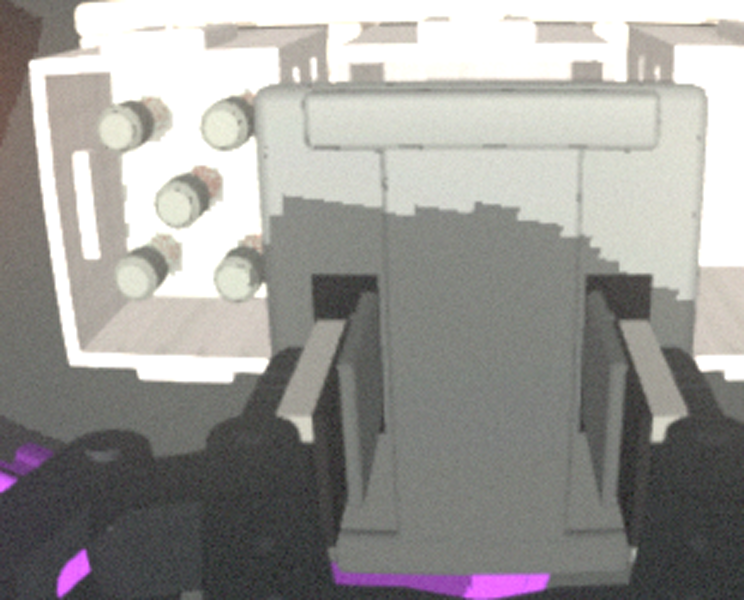

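Run:
```python
from h import *
im=load('w3');f=lambda u,v,z:at(im,125+u/2.4,150+v/2.4,z,True)
Q=np.array([f(*p,212.6) for p in [(256,90),(706,90),(632,565),(330,565)]]);c=Q.mean(0)
ax=(Q[0]-Q[3]+Q[1]-Q[2])/2; ay=(Q[0]-Q[1]+Q[3]-Q[2])/2
print(Q.tolist(),c,np.linalg.norm(ax),np.linalg.norm(ay),np.degrees(np.arctan2(ax[1],ax[0])),np.degrees(np.arctan2(-ay[0],ay[1])))
A,B=f(30,63,124),f(72,365,124);d=(A-B);print(A,B,np.linalg.norm(d),np.degrees(np.arctan2(d[1],d[0])))
for th in (8,8.3):
  t=np.radians(th);print((A+B)[:2]/2+38*np.array([np.sin(t),-np.cos(t)]))
t=np.radians(8.1);ex=np.array([np.cos(t),np.sin(t)]);ey=np.array([-np.sin(t),np.cos(t)])
for P,z in [((579.8,-18.5),134),((566.5,71.8),124)]: print(np.array(P)@ex,np.array(P)@ey)
```

```text
[[622.8, 25.7, 212.6], [633.6, -50.5, 212.6], [534.9, -57.5, 212.6], [526.2, 5.2, 212.6]] [579.375 -19.275 212.6  ] 98.61331046060667 70.13105588824398 8.015067242243466 7.991455850395511
[607.9 116.9 124. ] [513.6 102.4 124. ] 95.40828056306219 8.741596498000922
[566.03857784  72.01981339]
[566.23553564  72.04802002]
571.4090439532147 -100.00997194516674
570.9651105495483 -8.736849268591747
```

```bash
python3 -m creep '[[[0,-0.24,0],[0,0,0],0.4],[[0.01,-0.5,0],[0,0,-0.03],0.4],[[0,-0.5,0],[0,0,0],0.4],[[0,-0.4,0],[0,0,0],0.4],[[0,-0.2,0],[0,0,0],0.4],[[0,0,0.2],[0,0,0],0.4],[[0,0,0.2],[0,0,0],0.4],[[0,0,0.2],[0,0,0],0.4],[[0,0,0.1],[0,0,0],0.4],[[0,0,0],[0,0,0],0.4],[[0,0,0],[0,0,0],0.4]]'
python3 - <<'E'
from h import *
im=snap('wrist','w4')
s=get_state();print(s['eef_pos'],np.degrees(np.arctan2(s['ee_rot'][1,0],s['ee_rot'][0,0])))
E
```

```text
clock: 6.35
eef_pos: [567.8, 72.6, 357.0]
ee_rot: [[0.99, 0.142, -0.0], [0.142, -0.99, -0.0], [-0.0, 0.0, -1.0]]
contact_force: [-0.2, -0.0, -0.9]
width: 42.7
gripper_force: 26.6
[567.94621811  72.72354788 357.45498515] 8.181876588113255
```

```bash
python3 -m creep '[[[-0.01,-0.01,0.1],[0,0,0],0.4],[[0,0,0.1],[0,0,0],0.4],[[0,0,0.1],[0,0,0],0.4],[[0,0,0.1],[0,0,0],0.4],[[0,0,0.06],[0,0,0],0.4],[[0,0,0],[0,0,0],0.4],[[0,0,0],[0,0,0],0.4]]'
```

```text
clock: 7.1
eef_pos: [567.1, 73.5, 334.2]
ee_rot: [[0.99, 0.143, -0.0], [0.143, -0.99, -0.0], [-0.0, -0.0, -1.0]]
contact_force: [0.1, 0.2, -0.7]
width: 42.2
gripper_force: 26.6
```

```bash
python3 -m creep '[[[0,0,0.06],[0,0,0],0.4],[[0,0,0.06],[0,0,0],0.4],[[0,0,0.06],[0,0,0],0.4],[[0,0,0.06],[0,0,0],0.4],[[0,0,0],[0,0,0],0.4]]'; python3 -m creep '[[[0,0,0.04],[0,0,0],0.4],[[0,0,0.03],[0,0,0],0.4],[[0,0,0],[0,0,0],0.4]]'
```

```text
clock: 7.6
eef_pos: [566.8, 73.5, 321.5]
ee_rot: [[0.99, 0.143, -0.001], [0.143, -0.99, -0.0], [-0.001, -0.0, -1.0]]
contact_force: [-0.2, -0.1, -1.9]
width: 42.2
gripper_force: 26.6
clock: 7.9
eef_pos: [567.0, 73.5, 318.5]
ee_rot: [[0.99, 0.143, -0.0], [0.143, -0.99, -0.0], [-0.0, -0.0, -1.0]]
contact_force: [-0.7, -0.4, -1.2]
width: 42.3
gripper_force: 26.6
```

```bash
python3 -m creep '[[[0,0,0.03],[0,0,0],0.4],[[0,0,0.02],[0,0,0],0.4],[[0,0,0],[0,0,0],0.4]]'
python3 - <<'E'
from h import *
snap('wrist','w5')
E
```

```text
clock: 8.2
eef_pos: [567.0, 73.5, 316.0]
ee_rot: [[0.99, 0.143, -0.0], [0.143, -0.99, -0.0], [-0.0, -0.0, -1.0]]
contact_force: [-0.2, 0.7, -1.6]
width: 42.8
gripper_force: 26.6
```

```bash
python3 -m creep '[[[0,0,0.03],[0,0,0],0.4],[[0,0,0],[0,0,0],0.4]]';python3 -m creep '[[[0,0,0.02],[0,0,0],0.4],[[0,0,0],[0,0,0],0.4]]'
```

```text
clock: 8.45
eef_pos: [567.4, 73.5, 315.5]
ee_rot: [[0.99, 0.143, 0.001], [0.143, -0.99, -0.0], [0.001, 0.0, -1.0]]
contact_force: [-1.0, 0.0, 3.5]
width: 42.4
gripper_force: 27.4
clock: 8.65
eef_pos: [567.5, 73.5, 315.1]
ee_rot: [[0.99, 0.143, 0.002], [0.143, -0.99, -0.0], [0.002, 0.0, -1.0]]
contact_force: [-2.6, 0.4, 6.9]
width: 42.3
gripper_force: 28.4
```

```bash
python3 -m creep '[[[0,0,-0.02],[0,0,0],0.5],[[0,0,0],[0,0,0],0.7],[[0,0,0],[0,0,0],0.9],[[0,0,0],[0,0,0],1],[[0,0,-0.2],[0,0,0],1],[[0,0,-0.4],[0,0,0],1],[[0,0,-0.4],[0,0,0],1],[[0,0,-0.3],[0,0,0],1],[[0,0,0],[0,0,0],1],[[0,0,0],[0,0,0],1]]'
python3 - <<'E'
from h import *
im=snap('wrist','w6');cv2.imwrite('pics/c6.png',cv2.resize(cv2.convertScaleAbs(im['color'][130:400,120:520],alpha=1.5,beta=15),None,fx=2,fy=2))
E
```

```text
clock: 9.65
eef_pos: [567.2, 73.5, 380.1]
ee_rot: [[0.99, 0.143, 0.001], [0.143, -0.99, 0.0], [0.001, 0.0, -1.0]]
contact_force: [-0.4, 0.2, 0.5]
width: 85.6
gripper_force: 0.0
```

View pics/c6.png

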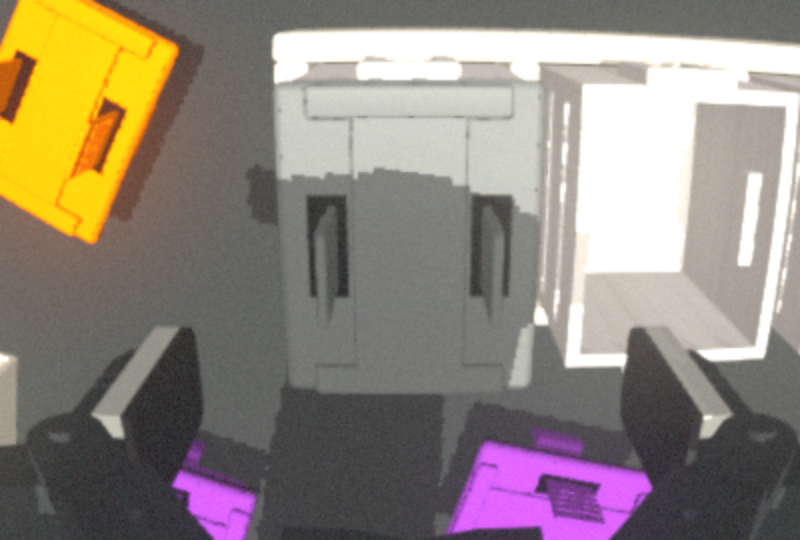

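The lid sits squarely on the loaded bucket, tabs at (325,250) and (492,250) half-way in their slots, so it is not yet latched. I'll shut the gripper, quarter-turn it so the narrow side is between the tabs, and press on the pad.

```bash
python3 -m creep '[[[0,0,0],[0,0,-1],0],[[0,0,0],[0,0,-1],0],[[0,0,0],[0,0,-1],0],[[0,0,0],[0,0,-1],0],[[0,0,0],[0,0,-1],0],[[0,0,0],[0,0,-1],0],[[0,0,0],[0,0,-1],0],[[0,0,0],[0,0,-1],0],[[0,0,0],[0,0,-1],0],[[0,0,0],[0,0,-1],0],[[0,0,0],[0,0,-1],0],[[0,0,0],[0,0,-0.25],0],[[0,0,0],[0,0,0],0],[[0,0,0],[0,0,0],0]]' 40
python3 - <<'E'
from h import *
s=get_state();print(s['joint_positions'].round(1),s['width'],s['eef_pos'])
im=snap('wrist','w7');cv2.imwrite('pics/c7.png',cv2.convertScaleAbs(im['color'],alpha=1.5,beta=15))
E
```

```text
clock: 11.1
eef_pos: [566.8, 73.5, 378.7]
ee_rot: [[-0.142, 0.99, -0.002], [0.99, 0.142, -0.0], [0.0, -0.002, -1.0]]
contact_force: [-0.5, -0.1, 0.1]
width: 0.0
gripper_force: 0.0
[  0.9  11.3 -10.4  68.3   0.   82.7] 0.022996540552015596 [566.75786457  73.50778531 378.68875497]
```

View pics/c7.png

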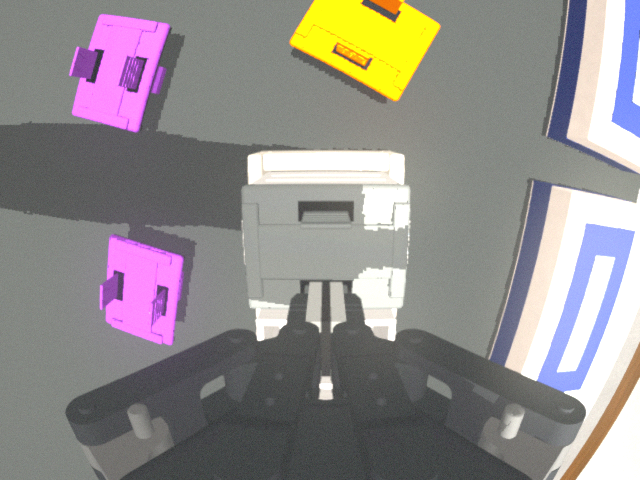

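Pads are shut at (326,300), over the lid's centre line, with the wide knuckles along the lid's length, clear of the tabs.

```bash
python3 -m creep '[[[0,0,0.2],[0,0,0],0],[[0,0,0.4],[0,0,0],0],[[0,0,0.3],[0,0,0],0],[[0,0,0.16],[0,0,0],0],[[0,0,0.1],[0,0,0],0],[[0,0,0],[0,0,0],0],[[0,0,0],[0,0,0],0]]'; python3 -m creep '[[[0,0,0.04],[0,0,0],0],[[0,0,0.04],[0,0,0],0],[[0,0,0],[0,0,0],0]]'
```

```text
clock: 11.85
eef_pos: [567.4, 73.5, 322.2]
ee_rot: [[-0.143, 0.99, 0.001], [0.99, 0.143, 0.0], [-0.0, 0.001, -1.0]]
contact_force: [0.9, 0.1, 1.0]
width: 0.0
gripper_force: 0.0
clock: 12.15
eef_pos: [567.1, 73.5, 317.8]
ee_rot: [[-0.143, 0.99, 0.0], [0.99, 0.143, 0.0], [0.0, 0.0, -1.0]]
contact_force: [0.4, -0.4, 0.4]
width: 0.2
gripper_force: 0.0
```

```bash
for i in 1; do python3 -m creep '[[[0,0,0.04],[0,0,0],0],[[0,0,0.04],[0,0,0],0],[[0,0,0],[0,0,0],0]]'; python3 -m creep '[[[0,0,0.03],[0,0,0],0],[[0,0,0],[0,0,0],0]]';python3 -m creep '[[[0,0,0.02],[0,0,0],0],[[0,0,0],[0,0,0],0]]'; done
```

```text
clock: 12.45
eef_pos: [567.1, 73.5, 313.5]
ee_rot: [[-0.143, 0.99, -0.0], [0.99, 0.143, 0.0], [0.0, -0.0, -1.0]]
contact_force: [0.2, -0.3, -0.0]
width: 0.2
gripper_force: 0.0
clock: 12.65
eef_pos: [567.3, 73.5, 312.8]
ee_rot: [[-0.143, 0.99, 0.001], [0.99, 0.143, 0.0], [-0.0, 0.001, -1.0]]
contact_force: [-1.7, 0.7, 3.7]
width: -0.1
gripper_force: 1.6
clock: 12.85
eef_pos: [567.5, 73.5, 312.5]
ee_rot: [[-0.143, 0.99, 0.001], [0.99, 0.143, 0.0], [-0.0, 0.001, -1.0]]
contact_force: [-2.2, -0.4, 7.4]
width: 0.2
gripper_force: 3.5
```

```bash
python3 -m creep '[[[0,0,0.02],[0,0,0],0],[[0,0,0],[0,0,0],0]]';python3 -m creep '[[[0,0,0.02],[0,0,0],0],[[0,0,0],[0,0,0],0]]'
```

```text
clock: 13.05
eef_pos: [567.5, 73.6, 312.0]
ee_rot: [[-0.143, 0.99, 0.002], [0.99, 0.143, -0.0], [-0.0, 0.002, -1.0]]
contact_force: [-2.9, -0.3, 9.4]
width: -0.4
gripper_force: 4.8
clock: 13.25
eef_pos: [567.6, 73.5, 311.4]
ee_rot: [[-0.143, 0.99, 0.002], [0.99, 0.143, -0.0], [-0.0, 0.002, -1.0]]
contact_force: [-2.2, 0.4, 11.7]
width: 0.7
gripper_force: 5.6
```

```bash
python3 -m creep '[[[0,0,0.01],[0,0,0],0],[[0,0,0],[0,0,0],0]]'
```

```text
clock: 13.45
eef_pos: [567.6, 73.5, 311.1]
ee_rot: [[-0.143, 0.99, 0.003], [0.99, 0.143, -0.0], [-0.0, 0.003, -1.0]]
contact_force: [-2.6, -0.1, 12.1]
width: 0.1
gripper_force: 6.1
```

```bash
python3 -m creep '[[[0,0,0.02],[0,0,0],0],[[0,0,0],[0,0,0],0]]' | egrep 'pos|contact';python3 -m creep '[[[0,0,0.02],[0,0,0],0],[[0,0,0],[0,0,0],0]]'| egrep 'pos|contact'
```

```text
eef_pos: [567.7, 73.6, 310.4]
contact_force: [-3.5, -0.2, 13.6]
eef_pos: [567.7, 73.6, 309.8]
contact_force: [-5.1, -0.5, 15.1]
```

```bash
python3 -m creep '[[[0,0,0.02],[0,0,0],0],[[0,0,0],[0,0,0],0]]' | egrep 'pos|contact'
```

```text
eef_pos: [567.7, 73.6, 308.9]
contact_force: [-4.4, -0.5, 16.2]
```

```bash
python3 -m creep '[[[0,-0.02,0.01],[0,0,0],0],[[0,0,0],[0,0,0],0]]' | egrep 'pos|contact';python3 -m creep '[[[0,0,0.02],[0,0,0],0],[[0,0,0],[0,0,0],0]]'| egrep 'pos|contact'
```

```text
eef_pos: [567.2, 73.5, 308.8]
contact_force: [-3.0, -0.1, 16.3]
eef_pos: [567.4, 73.5, 308.3]
contact_force: [-3.9, 0.2, 18.9]
```

```bash
python3 -m creep '[[[0,0,0.02],[0,0,0],0],[[0,0,0],[0,0,0],0]]' | egrep 'pos|contact'
```

```text
eef_pos: [567.5, 73.5, 308.0]
contact_force: [-5.2, -0.0, 22.6]
```

```bash
python3 -m creep '[[[0,0,0],[0,0,0],0],[[0,0,0],[0,0,0],0]]' | egrep 'pos|contact'; for k in 1; do python3 -m creep '[[[0,0,-0.05],[0,0,0],0],[[0,0,0],[0,0,0],0]]' | egrep 'pos|contact';python3 -m creep '[[[0,0,-0.05],[0,0,0],0],[[0,0,0],[0,0,0],0]]' | egrep 'pos|contact';python3 -m creep '[[[0,0,-0.03],[0,0,0],0],[[0,0,0],[0,0,0],0]]' | egrep 'pos|contact';python3 -m creep '[[[0,0,-0.02],[0,0,0],0],[[0,0,0],[0,0,0],0]]' | egrep 'pos|contact'; done
```

```text
eef_pos: [567.5, 73.5, 308.0]
contact_force: [-4.0, 0.6, 22.3]
eef_pos: [567.1, 73.5, 309.2]
contact_force: [-2.7, -0.4, 14.6]
eef_pos: [566.8, 73.4, 309.9]
contact_force: [-0.8, 0.6, 8.0]
eef_pos: [566.5, 73.4, 310.2]
contact_force: [0.1, -0.7, 5.6]
eef_pos: [566.1, 73.3, 310.5]
contact_force: [0.6, 0.0, 2.3]
```

```bash
python3 -m creep '[[[0,0,-0.2],[0,0,0],0],[[0,0,-0.4],[0,0,0],0],[[0,0,-0.4],[0,0,0],0],[[0,0,-0.4],[0,0,0],0],[[0,0,0],[0,0,1],0],[[0,0,0],[0,0,1],0],[[0,0,0],[0,0,1],0],[[0,0,0],[0,0,1],0],[[0,0,0],[0,0,1],0],[[0,0,0],[0,0,1],0],[[0,0,0],[0,0,1],0],[[0,0,0],[0,0,1],0],[[0,0,0],[0,0,1],0],[[0,0,0],[0,0,1],0],[[0,0,0],[0,0,1],0],[[0,0,0],[0,0,0.25],0.5],[[0,0,0],[0,0,0],1],[[0,0,0],[0,0,0],1],[[0,0,0],[0,0,0],1],[[0,0,0],[0,0,0],1]]' | egrep 'pos|contact|width'
python3 - <<'E'
from h import *
snap('wrist','w8');snap('top','top8')
def fp(im,p):
    M=im['world_to_cam'];c=M[:3,:3]@np.array(p)+M[:3,3];r=np.hypot(c[0],c[1]);th=np.arctan2(r,c[2])
    return np.array([im['cx'],im['cy']])+c[:2]/r*th*im['fx']
t=np.radians(8.1);ex=np.array([np.cos(t),np.sin(t)]);ey=np.array([-np.sin(t),np.cos(t)])
# profile along lid y at tab-top height, averaged over tab width
for n,C,dz in [('w1',(579.8,-18.5),0),('w6',(566.5,72.5),2.5),('w8',(566.5,72.5),0)]:
    im=load(n);g=cv2.cvtColor(im['color'],cv2.COLOR_BGR2GRAY).astype(np.float32)
    for rng in (np.arange(36,12,-1),np.arange(-12,-37,-1)):
        out=[]
        for y in rng:
            P=[fp(im,[*(np.array(C)+x*ex+y*ey),134+dz]) for x in np.arange(4,12,1)]
            out.append(int(np.mean([cv2.getRectSubPix(g,(1,1),tuple(map(float,p)))[0,0] for p in P])))
        print(n,rng[0],out)
E
```

```text
eef_pos: [566.1, 73.4, 380.7]
contact_force: [0.0, 0.5, -0.4]
width: 72.2
w1 36 [78, 78, 77, 76, 72, 65, 58, 57, 56, 54, 47, 37, 34, 33, 33, 33, 35, 59, 71, 71, 74, 75, 74, 75]
w1 -12 [75, 75, 75, 75, 71, 69, 51, 37, 36, 37, 39, 39, 42, 52, 57, 61, 69, 79, 97, 112, 113, 122, 124, 126, 125]
w6 36 [72, 72, 72, 72, 72, 48, 26, 30, 39, 48, 49, 51, 50, 47, 36, 26, 28, 52, 67, 69, 72, 72, 72, 73]
w6 -12 [75, 75, 74, 74, 71, 70, 54, 36, 35, 40, 54, 56, 58, 58, 55, 51, 43, 41, 56, 76, 80, 81, 81, 82, 85]
w8 36 [72, 72, 71, 70, 66, 55, 49, 50, 49, 48, 44, 28, 25, 24, 25, 26, 28, 52, 67, 69, 72, 72, 72, 72]
w8 -12 [73, 74, 74, 74, 68, 72, 51, 34, 33, 34, 34, 35, 38, 51, 55, 57, 58, 59, 65, 74, 79, 81, 81, 82, 87]
```

Both tab profiles now match the original latched state (w1), where before pressing (w6) they were part-way in. The lid also sits about 2.5 mm lower, and the peak reading was 22.6 N. I'm handing it in.

```bash
python3 -c "
from rig import ctrl;print(ctrl.hand_in())"
```

```text
the job is handed in; nothing more can be done
None
```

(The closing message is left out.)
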